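# Change over the open bay of a goldsmith's filter hood

### The arm

A 7-joint arm with a two-finger parallel gripper is mounted at the origin on the work surface. World frame = base frame: x ahead of the robot, y to its left, z up, the work surface at z = 0. Lengths are in m, angles in rad, forces in N, time in s.
With the tool pointing down it reaches from about 0.35 to 0.9 m from the base axis. Payload 19.9 kg.
Tool frame: the origin (TCP) lies between the finger pads; the fingertips stand 19 mm ahead of it and the grasp point (between the pads) is the TCP; z points along the fingers, y is the line along which they close (so a half turn about z gives the same grasp; the last joint's range is limited). The gripper opens to 94 mm and grips with 3 to 60 N. Pads are 16 mm wide; open, the fingers measure 119 mm over their backs; the gripper's body (75 mm by 177 mm) begins 78 mm behind the grasp point.
Start: joints at [1.085, 0.417, -0.01, 1.614, 0.005, 1.111, -0.053], TCP at [0.268, -0.564, 0.224] pointing down, gripper open.
Joint ranges: [-2.81, 2.81], [-0.39, 2.02], [-1.27, 1.25], [0.06, 2.57], [-1.19, 4.33], [0.19, 2], [-2.82, 2.82]. Speed limits (rad/s): [1.89, 1.89, 2.39, 2.39, 3.01, 3.01, 3.01].

### API

Orientations are given as a 3x3 rotation matrix whose columns are the frame's x, y, z axes.
In Python, from rig import robot gives the robot as it stands. Calls block until the motion is done:
- robot.move_ptp(position, orientation): joint-space move of the TCP to a pose.
- robot.move_linear(position, velocity=0.15, frame=None, threshold=None): straight line of the TCP; frame=None keeps the orientation; velocity is the mean speed in m/s. With threshold (N) it stops when the force on the tool has changed by that much, and returns True; else False.
- robot.goto_joints(angles): joint-space move.
- robot.gripper_to(opening): finger opening in m; the grip force is fixed at half the most; returns when the fingers have stopped.
- robot.pause(seconds).
- robot.ik(position, orientation): joint angles nearest the present ones, or None.
- robot.get_state(): the state.
- robot.grab_frame(name): name is "side" or "top" or "wrist"; returns the picture (420x560x3 uint8, red, green, blue); there is no depth.
- robot.camera_info(name): a dict with "fx", "fy", "cx", "cy" (pixels), "rvec" (rotation vector, rad) and "tvec" (3), from world to camera coordinates, as OpenCV has them. Camera axes: x right, y down, z forward; pixel columns grow to the right and rows downward; lengths in m; the calibration is good to about 2 mm. A picture is of the moment at which its call begins: read the wrist's pose just before it. camera_info takes no time and is no camera call; for the wrist camera it gives the pose at the moment of the call.
A pose or a line that the arm cannot do raises robot.PlanningError and nothing moves.
- robot.sign_off(): hands the job in; it is judged then, once.
The state is a dict: "time": time; "qpos": joint angles; "joint_vel": joint speeds; "effort": joint torques, N m; "ee_pos": TCP position; "tool_rot": TCP orientation; "force": force on the tool from outside, world axes, zero at the start; "moment": the same for the moment, N m; "opening": finger opening in m; "grasp_force": force on a finger pad.
Only numpy, scipy, OpenCV 4.12 (cv2) and the standard library are available. Lean on these libraries where they do the work, as an engineer would, in place of code of your own. Each camera call takes 0.05 s, during which the arm holds its last target. There are 200 camera calls.

### The job

The three-bay filter hood on the goldsmith's bench draws properly only while one bay is open. Take the sash that now stands open by its handle and lower it fully shut; after that, raise the sash of the bay in which the white crucible stands fully up to its stop and let go. Keep the third sash shut and do not disturb the crucible.

Things in the scene. Friction and masses are not known exactly. Their poses are not given: they have to be found in the camera images.
- handle_open (a point): Centre of the wooden bar handle (90 mm long, 16 thick, 18 high) on top of the sash that starts open, 60 to 100 mm up. x: level, square to the sash, from the hood's front (robot side) to its back; y: along the bar; z: up. Bar centre 175 mm above the table when fully shut, 275 fully up, between hard stops. The bar stands on two stubs, its underside 16 mm over the sash. The bay holds a black block.
- handle_crucible (a point): Centre of the equal bar handle on the sash of the crucible's bay; same axes and heights; shut or up to 4 mm up at the start. Sashes: upright glazed panels 150 mm wide, 135 high, 12 thick, sliding straight up and down on the robot side of the hood; friction holds them where left; moving one takes 2 to 12 N.
- handle_third (a point): Centre of the equal bar handle on the third sash (its bay holds a steel block); same axes and heights; shut or up to 4 mm up at the start. The three equal bays stand side by side, 180 mm apart, in any order. Guide posts 82 mm either side of each bar's centre end 205 mm above the table; the clear roof behind the sashes is 136 mm above it; in front is free space.
- crucible: White ceramic crucible, a round open cup 68 mm across the rim, 50 mm high, 0.2 kg, standing loose on its bay's floor (12 mm above the table), about 75 mm behind the sash, seen through the clear roof. Origin at the centre of its underside, z up.

How it is judged:
On the way, in this order (a step that is already met when the one before it is completed fails the run):
1. the sash that stood open is shut (within 12 mm) while the crucible's sash is still shut (height (world z) of handle_open below 0.187 m and height (world z) of handle_crucible below 0.195 m), for 0.2 s.
2. the sash of the crucible's bay is up (within 15 mm of its stop) (height (world z) of handle_crucible above 0.26 m), for 0.2 s.
At the end, for the whole second after the job is handed in: The sash that stood open at the start is shut (within 12 mm), the sash of the crucible's bay is up (within 15 mm of its top stop), the third sash is shut (within 12 mm), and the crucible stands upright (within 10 degrees) within 20 mm of where it was (height (world z) of each of handle_open, handle_third below 0.187 m and height (world z) of handle_crucible above 0.26 m and distance of crucible from where it was at the start of the episode below 0.02 m and angle between crucible's own z axis and vertical below 0.17 rad); the robot touches nothing.
It fails at once if the third sash is opened (by more than 20 mm) (height (world z) of handle_third above 0.195 m).
It fails at once if the crucible is disturbed (moved over 30 mm or tipped) (distance of crucible from where it was at the start of the episode above 0.03 m or angle between crucible's own z axis and vertical above 0.35 rad).
It also fails if it takes over 51 s, if anything falls off the work surface, if the arm or the gripper's body presses on something with over 40 N, if the wrist force passes 120 N, or if a joint passes its speed limit or range.

## Working session

There is one attempt and no reset: what is moved stays moved. The work goes in short steps, each a Python script; the robot and the scene stay as the last script left them, time stands still between calls to the robot, and variables do not carry over. Pictures are saved under pics/ and viewed, at most 10 in all, crops included, and the job is handed in when it is done.

```bash
mkdir -p pics; python3 - <<'E'
from rig import robot
import cv2,numpy as np
for n in ("side","top"):
    f=robot.grab_frame(n); cv2.imwrite(f"pics/{n}0.png",f[:,:,::-1])
    c=robot.camera_info(n); R=cv2.Rodrigues(np.array(c["rvec"]))[0]; print(n,c["fx"],c["cx"],c["cy"],-R.T@np.array(c["tvec"]).ravel(),R.round(2).tolist())
s=robot.get_state();print(s["time"],s["ee_pos"],np.round(s["tool_rot"],2))
E
```

```text
side 436.7003915142096 282.46372701042276 203.4057892438064 [ 0.77521102 -0.55859909  0.63480945] [[0.94, 0.35, 0.0], [0.22, -0.58, -0.78], [-0.27, 0.73, -0.63]]
top 407.84686350969014 276.4912243857181 212.28717970214552 [0.44668726 0.01716747 0.79420937] [[0.0, -1.0, -0.02], [-0.99, 0.0, -0.17], [0.17, 0.02, -0.99]]
0.1 [ 0.26825069 -0.56416192  0.22389773] [[ 0.9   0.43 -0.  ]
 [ 0.43 -0.9   0.  ]
 [-0.   -0.   -1.  ]]
```

View pics/side0.png

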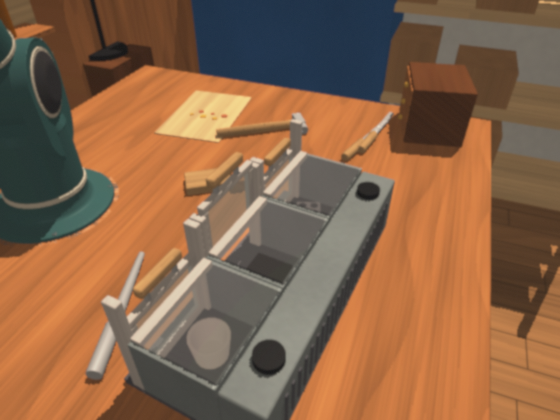

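View pics/top0.png

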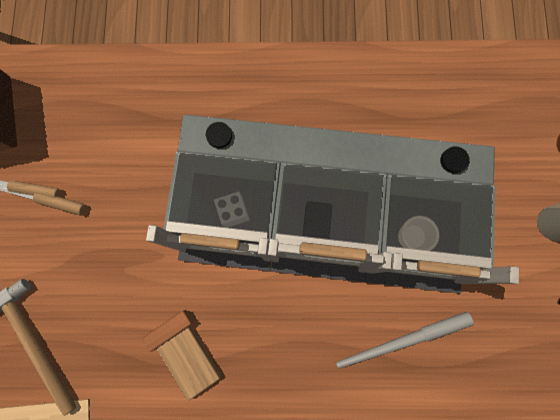

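Top view: crucible bay on the right (bar ≈ (449,269)), the open black-block bay in the middle (≈ (333,252)), and the steel-block bay on the left (≈ (209,242)). The side view shows the middle sash raised. I'll zoom in to refine these.

```bash
cat > h.py <<'E'
import cv2,numpy as np
from rig import robot
def cam(n):
    c=robot.camera_info(n); K=np.array([[c["fx"],0,c["cx"]],[0,c["fy"],c["cy"]],[0,0,1]])
    return K,cv2.Rodrigues(np.array(c["rvec"]).ravel())[0],np.array(c["tvec"]).ravel()
def onz(n,uv,z):
    K,R,t=cam(n); o=-R.T@t; d=R.T@np.linalg.solve(K,[*uv,1]); return o+d*(z-o[2])/d[2]
def tri(a,b):
    P=[np.c_[R*1,t] for _,R,t in (cam("top"),cam("side"))]; P=[cam(n)[0]@p for n,p in zip(("top","side"),P)]
    X=cv2.triangulatePoints(*P,np.array(a,float),np.array(b,float)).ravel(); return X[:3]/X[3]
def proj(n,p):
    K,R,t=cam(n); q=K@(R@np.array(p)+t); return q[:2]/q[2]
E
python3 - <<'E'
from h import *
t=[(209,242),(333,252),(449,269)]; s=[(279,150),(225,170),(158,271)]
for a,b in zip(t,s): print(tri(a,b).round(3), onz("top",a,.177).round(3))
A=cv2.imread("pics/top0.png")[215:295,150:520]; B=cv2.imread("pics/side0.png")[100:360,90:330]
A=cv2.resize(A,None,fx=2.16,fy=2.16,interpolation=2); cv2.imwrite("pics/c.png",A)
cv2.imwrite("pics/d.png",cv2.resize(B,None,fx=2.3,fy=2.3,interpolation=2))
E
```

```text
[0.509 0.133 0.176] [0.506 0.132 0.177]
[ 0.487 -0.048  0.239] [ 0.491 -0.056  0.177]
[ 0.466 -0.227  0.177] [ 0.466 -0.227  0.177]
```

View pics/c.png

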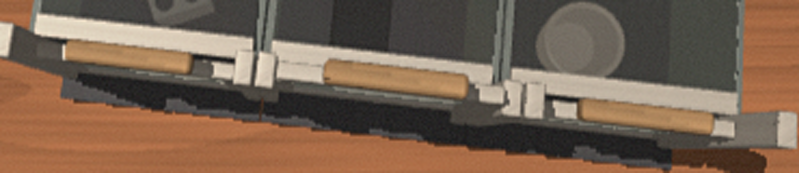

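View pics/d.png

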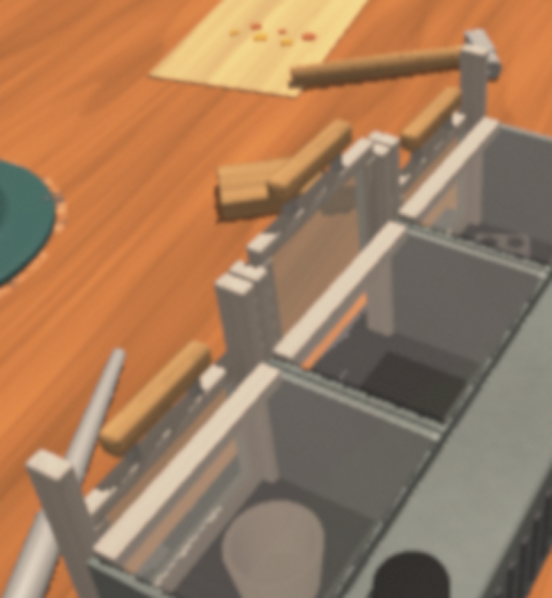

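```bash
cat >> h.py <<'E'
hy=np.array([.1186,.993,0]);hy/=np.linalg.norm(hy);hx=np.array([hy[1],-hy[0],0])
HO=np.array([.487,-.047,.239]);HC=np.array([.4665,-.227,.177])
def best(p):
    q0=robot.get_state()["qpos"];o=[]
    for s in (1,-1):
        R=np.c_[np.cross(s*hx,[0,0,-1]),s*hx,[0,0,-1]]; q=robot.ik(p,R)
        if q is not None:o.append((np.abs(np.array(q)-q0).max(),R))
    return min(o,key=lambda t:t[0])
E
python3 - <<'E'
from h import *
s=robot.get_state();robot.move_linear(np.array(s["ee_pos"])+[0,0,.13],velocity=.2)
d,R=best(HO+[0,0,.12]);print(d,R.round(2))
robot.move_ptp(HO+[0,0,.12],R)
s=robot.get_state();print(s["time"],s["ee_pos"],s["qpos"],s["force"])
for n,p in(("top",HO),("side",HO),("wrist",HO),("wrist",HO+.045*hy),("wrist",HO-.045*hy)):print(n,proj(n,p).round(1))
cv2.imwrite("pics/w1.png",robot.grab_frame("wrist")[:,:,::-1])
E
```

```text
0.5724680657442323 [[ 0.12  0.99  0.  ]
 [ 0.99 -0.12  0.  ]
 [ 0.    0.   -1.  ]]
2.925 [ 0.48708235 -0.04813966  0.35888175] [ 0.57533615  0.0937333  -0.57720317  1.73830634  0.05257529  1.32518101
 -0.1337369 ] [-0.56836869  0.32263838  0.80829309]
top [331.9 251.7]
side [224.8 169.7]
wrist [276.4 208.5]
wrist [276.3 159.1]
wrist [276.5 254.2]
```

View pics/w1.png

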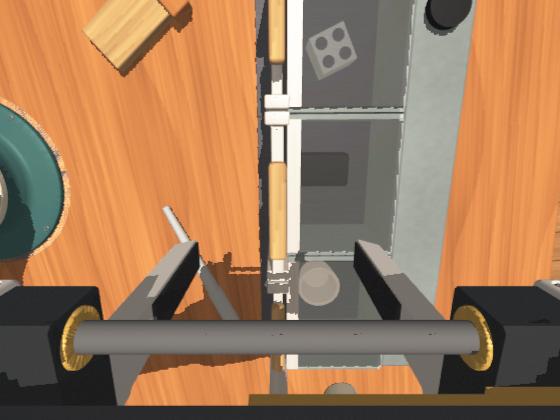

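The wrist view shows the bar centred at about (278,210), against a predicted (276,208), and parallel to the image columns. That is within 2 mm, so I'll grasp it.

```bash
python3 - <<'E'
from h import *
p=HO+.0013*hx-.0015*hy
robot.gripper_to(.06)
print(robot.move_linear(p,velocity=.1,threshold=12))
robot.gripper_to(0.0)
s=robot.get_state();print(s["time"],s["ee_pos"],s["force"],s["opening"],s["grasp_force"])
p2=p.copy();p2[2]=.174
print(robot.move_linear(p2,velocity=.05,threshold=30))
s=robot.get_state();print(s["time"],s["ee_pos"],s["force"],s["opening"],s["grasp_force"])
cv2.imwrite("pics/s2.png",robot.grab_frame("side")[:,:,::-1])
E
```

```text
False
5.775 [ 0.48801567 -0.04860399  0.23897594] [-2.13695029  0.2660031   1.7127015 ] 0.01573653587142734 29.999794363975525
False
7.225 [ 0.4880268  -0.04864533  0.17379516] [ 0.32112762  0.6882189  -7.908725  ] 0.015647865633824955 29.998217225074768
```

View pics/s2.png

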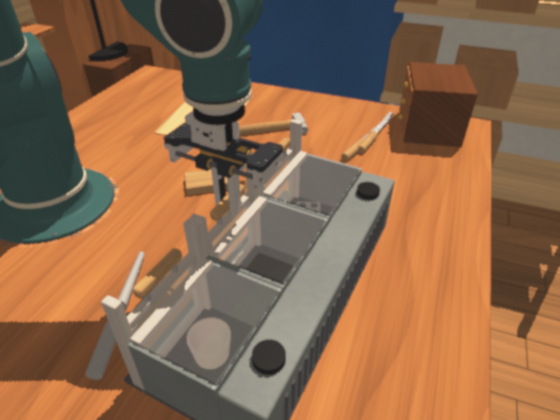

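The side view shows the middle sash down, with the gripper on its bar near (228,205). I'll push slightly further to feel for the stop.

```bash
python3 - <<'E'
from h import *
p=np.array(robot.get_state()["ee_pos"]);p[2]=.168
print(robot.move_linear(p,velocity=.02,threshold=25))
s=robot.get_state();print(s["time"],s["ee_pos"],s["force"],s["opening"])
robot.gripper_to(.06)
p[2]=.30;print(robot.move_linear(p,velocity=.15,threshold=15))
robot.pause(.2)
s=robot.get_state();print(s["time"],s["ee_pos"],s["force"])
p=HC+[0,0,.12]+.0013*hx-.0015*hy
robot.move_linear(p,velocity=.15)
print(proj("wrist",HC),proj("wrist",HO*[1,1,0]+[0,0,.175]),proj("wrist",HO*[1,1,0]+[0,0,.175]+.045*hy),proj("wrist",HO*[1,1,0]+[0,0,.175]-.045*hy))
cv2.imwrite("pics/w3.png",robot.grab_frame("wrist")[:,:,::-1])
print(robot.get_state()["time"])
E
```

```text
True
7.525 [ 0.48804052 -0.04862059  0.17154473] [-0.59127198  0.55686462  3.96348339] 0.015494795801076823
False
9.5667 [ 0.48779405 -0.04860863  0.29939364] [-0.22499144 -0.86561426  0.25419703]
[275.2337534  208.97036559] [273.89289215 -17.02721771] [273.80623204 -86.89642873] [273.97177948  46.57523636]
10.975
```

View pics/w3.png

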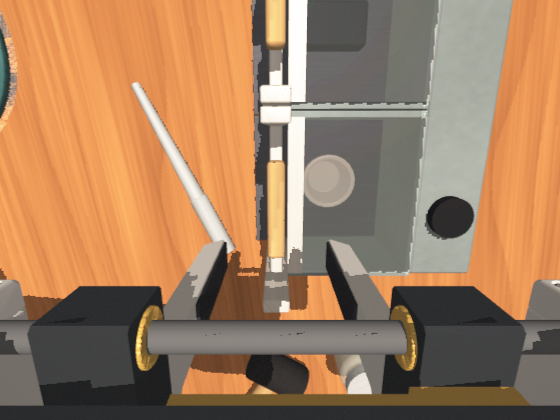

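The middle bar's near end is at (275,47), which matches the shut prediction. The crucible bar is centred at (276,209) as expected, so I'll grip it and raise it.

```bash
python3 - <<'E'
from h import *
p=HC+.0013*hx-.0005*hy; p[2]=.176
print(robot.move_linear(p,velocity=.1,threshold=12))
robot.gripper_to(0.0)
s=robot.get_state();print(s["time"],s["ee_pos"],s["force"],s["opening"])
p[2]=.281
print(robot.move_linear(p,velocity=.05,threshold=30));robot.pause(.3)
s=robot.get_state();print(s["time"],s["ee_pos"],s["force"],s["opening"],s["grasp_force"])
robot.gripper_to(.06)
p=np.array(s["ee_pos"]);p[2]=.38;print(robot.move_linear(p,velocity=.12,threshold=15))
robot.pause(.3)
h=HC.copy();h[2]=.275
for e in(0,.045,-.045):print(proj("side",h+e*hy).round(1),proj("top",h+e*hy).round(1))
cv2.imwrite("pics/s4.png",robot.grab_frame("side")[:,:,::-1])
s=robot.get_state();print(s["time"],s["ee_pos"],s["force"])
E
```

```text
False
13.0833 [ 0.46733623 -0.22760563  0.17587773] [-3.90933141  1.0906843   1.72098634] 0.015301485309573213
True
15.15 [ 0.46723077 -0.2274958   0.27386803] [ 6.56984829 -0.89958927  3.63569578] 0.015594556906674922 29.995969533920288
False
[144.2 218.1] [479.7 265.8]
[167.1 198.6] [443.5 261.6]
[118.5 239.9] [516.3 270.1]
17.375 [ 0.46718776 -0.22749028  0.37981841] [ 0.28638477 -0.63480157 -0.43080293]
```

View pics/s4.png

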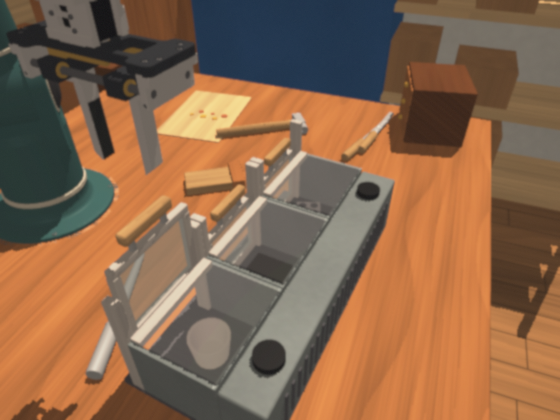

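The side view shows the crucible sash up, with its bar from (120,240) to (168,202), as predicted for 275 mm. The other two sashes are shut, the crucible at (210,342) hasn't moved, and the gripper is clear.

```bash
python3 -c "
from rig import robot
print(robot.sign_off())"
```

```text
the job is handed in; nothing more can be done
None
```

The job is handed in: the sash that stood open is shut, the crucible's sash is up at its stop and released, the third sash stayed shut, and the crucible looks undisturbed (about 17 s of the 51 s used; sign-off returned no verdict).

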